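# Lay the instrument case on the service plate

### The job

Get the tall instrument case ready for opening: push it, still standing, up against the near edge of the raised service plate, then tip it over that edge by pushing its top, so that it lies flat on the plate with its screwed access cover facing up. Then slide it along the plate until its end is square against the fence, without overhanging the plate's sides, and leave the other bench things where they are.

Things in the scene. Friction and masses are not known exactly. Their poses are not given: they have to be found in the camera images.
- case: Loose tall grey box with black end caps, 90 (x) x 100 (y) x 180 (z) mm, 0.6 to 0.9 kg, centre of mass at its middle; too wide to grip. Origin: centre of the end it stands on; z runs along its length (up at the start), x points out of the face towards the plate. Pushed low (below 50 mm) it slides, pushed near its top it tips; past about 30 degrees it falls over by itself.
- case_toe (a point): Middle of the case's bottom edge on its +x face (45 mm from the case origin along its x): the edge that must butt the plate. It starts 15 to 45 mm short of the plate's near edge, up to 0.15 rad out of square. Axes as the case.
- case_cover (a point): Centre of the case's -x face (case frame -45, 0, 90 mm), which faces away from the plate and bears the access cover, a thin aluminium sheet with four screws. Axes as the case.
- case_top (a point): Centre of the case's upper end (case frame 0, 0, 180 mm), the end that must meet the fence. Axes as the case.
- plate: Fixed raised aluminium plate with a dark pad, lying on the bench: 217 mm long (x), 150 mm wide (y), 15 mm high; at its far (+x) end stands a fence 12 mm thick, 35 mm higher than the plate's top, leaving 205 mm of plate free. Origin: centre of the underside; x points from the near edge to the fence, roughly to the robot's right.
- plate_edge (a point): Middle of the upper rim of the plate's near edge, 15 mm above the bench (the 15 mm high step the case butts against). Axes as the plate.
- plate_fence (a point): Middle of the foot of the fence's inner face, at the height of the plate's top. Axes as the plate.
- spool: Bystander: loose solder spool, 64 mm diameter, 43 mm high. Origin: centre of the underside.
- bin: Bystander: loose open blue bin 100 x 150 x 50 mm. Origin: centre of the underside.
- vise: Bystander: loose grey bench vise, 180 x 60 x 53 mm, 1.6 kg. Origin: centre of the underside.

How it is judged (in metres and radians):
On the way, in this order (a step that is already met when the one before it is completed fails the run):
1. the case, still standing upright, has its +x face against the plate's near edge (within 6 mm and 0.12 rad of square) (x of case_toe in the frame of plate_edge above -0.006 m and angle between case's own z axis and vertical below 0.06 rad and angle between the x axis of case and the x axis of plate, either way round below 0.12 rad), for 0.2 s.
2. the case lies flat on the plate with its access cover up (height (world z) of case_cover between 0.1 and 0.11 m and angle between case's own z axis and vertical between 1.5 and 1.64 rad), for 0.2 s.
At the end, for the whole second after the job is handed in: The case lies flat on the plate, cover up (cover 100 to 110 mm above the bench, within 0.07 rad of level), its end within 5 mm of the fence, square to it within 0.06 rad, not overhanging the plate's sides (centred within 27 mm), at rest (all of step 2 and x of case_top in the frame of plate_fence above -0.005 m and angle between the z axis of case and the x axis of plate, either way round below 0.06 rad and y of case_top in the frame of plate_fence between -0.027 and 0.027 m and y of case in the frame of plate_fence between -0.027 and 0.027 m and linear speed of case below 0.01 m/s); the robot touches nothing.
It fails at once if a bystander (spool, bin or vise) is moved by more than 20 mm (distance of any of spool, bin, vise from where it was at the start of the episode above 0.02 m).
It also fails if it takes over 51 s, if anything falls off the work surface, if the arm or the gripper's body presses on something with over 40 N, if the wrist force passes 120 N, or if a joint passes its speed limit or range.

### The arm

A 7-joint arm with a two-finger parallel gripper is mounted at the origin on the work surface. World frame = base frame: x ahead of the robot, y to its left, z up, the work surface at z = 0. Lengths are in mm, angles in rad, forces in N, time in s.
With the tool pointing down it reaches from about 400 to 875 mm from the base axis. Payload 19.3 kg.
Tool frame: the origin (TCP) lies at the very end of the fingers, on their centre line; the grasp point (between the pads) lies 19 mm behind it (grip_point_offset is the z of the grasp point in the tool frame, in mm); z points along the fingers, y is the line along which they close (so a half turn about z gives the same grasp; the last joint's range is limited). The gripper opens to 85 mm and grips with 20 to 120 N. Pads are 22 mm wide; open, the fingers measure 114 mm over their backs; the gripper's body (76 mm by 85 mm) begins 54 mm behind the grasp point. The pads swing forward as they close: fully open they stand 13 mm farther back than shut.
Start: joints at [1.238, 0.521, -0.036, 1.599, 0.021, 1.021, -0.113], TCP at [162.338, -603.54, 231.291] pointing down, gripper open.
Joint ranges: [-2.91, 2.91], [-0.3, 2.13], [-1.5, 1.42], [0.17, 2.43], [-1.26, 4.41], [0.16, 1.93], [-2.52, 2.52]. Speed limits (rad/s): [1.89, 1.89, 2.39, 2.39, 3.01, 3.01, 3.01].

### API

Orientations are given as a 3x3 rotation matrix whose columns are the frame's x, y, z axes.
In Python, from workcell import movep, movel, goto_joints, open_gripper, clamp, wait, inverse_kinematics, read_state, camera, PlanningError, finish_job, grip_point_offset gives the robot as it stands. Calls block until the motion is done:
- movep(position, orientation): joint-space move of the TCP to a pose.
- movel(position, frame=None, max_speed=150, guard=None): straight line of the TCP; frame=None keeps the orientation; max_speed is the mean speed in mm/s. With guard (N) it stops when the force on the tool has changed by that much, and returns True; else False.
- goto_joints(angles): joint-space move.
- open_gripper() and clamp(): open the fingers fully, or close them until they stop; the grip force is fixed at half the most.
- wait(seconds).
- inverse_kinematics(position, orientation): joint angles nearest the present ones, or None.
- read_state(): the state.
- camera(name): name is "scene" or "top" or "wrist"; returns a dict with "image" (420x560x3 uint8, blue, green, red), "range_z" (420x560 float32, mm along the optical axis (not along the pixel's ray), 0 where there is no reading), "fx", "fy", "cx", "cy" (pixels), "dist_coeffs" ([k1, k2, p1, p2, k3] as OpenCV has them; the pictures are not rectified), "cam_to_world" (4x4, takes a point from camera to world coordinates). Camera axes: x right, y up, looking along -z (the intrinsics and any distortion apply to the point x, -y, -z); pixel columns grow to the right and rows downward; lengths in mm; the calibration is good to about 2 mm. A picture is of the moment at which its call begins.
A pose or a line that the arm cannot do raises PlanningError and nothing moves.
- finish_job(): hands the job in; it is judged then, once.
The state is a dict: "time": time; "qpos": joint angles; "qvel": joint speeds; "joint_efforts": joint torques, N m; "eef_pos": TCP position; "tool_rot": TCP orientation; "ft_force": force on the tool from outside, world axes, zero at the start; "torque": the same for the moment, N m; "finger_gap": finger opening in mm; "gripper_force": force on a finger pad.
Only numpy, scipy, OpenCV 4.12 (cv2) and the standard library are available. Lean on these libraries where they do the work, as an engineer would, in place of code of your own. Each camera call takes 0.05 s, during which the arm holds its last target. There are 200 camera calls.

## Working session

There is one attempt and no reset: what is moved stays moved. The work goes in short steps, each a Python script; the robot and the scene stay as the last script left them, time stands still between calls to the robot, and variables do not carry over. Pictures are saved under pics/ and viewed, at most 10 in all, crops included, and the job is handed in when it is done.

```bash
ls; mkdir -p pics
cat > h.py <<'E'
import numpy as np, cv2
from workcell import *
def pts(c, mask=None):
    """world points (HxWx3) from range image"""
    h,w=c["range_z"].shape
    K=np.array([[c["fx"],0,c["cx"]],[0,c["fy"],c["cy"]],[0,0,1.]])
    u,v=np.meshgrid(np.arange(w),np.arange(h))
    n=cv2.undistortPoints(np.stack([u,v],-1).reshape(-1,1,2).astype(np.float64),K,np.array(c["dist_coeffs"],float)).reshape(h,w,2)
    z=c["range_z"].astype(float)
    P=np.stack([n[...,0]*z,-n[...,1]*z,-z],-1)
    T=np.array(c["cam_to_world"])
    W=P@T[:3,:3].T+T[:3,3]
    W[z<=0]=np.nan
    return W
E
python3 - <<'E'
from h import *
for n in("scene","top"):
    c=camera(n); cv2.imwrite(f"pics/{n}0.png",c["image"]); np.save(f"pics/{n}0.npy",pts(c)); print(n,np.round(c["cam_to_world"],2).tolist())
s=read_state();print(s["time"],s["finger_gap"],np.round(s["tool_rot"],3).tolist())
E
```

```text
pics
scene [[0.41, -0.73, 0.55, 1141.39], [0.91, 0.34, -0.24, -342.2], [-0.01, 0.6, 0.8, 884.38], [0.0, 0.0, 0.0, 1.0]]
top [[-0.02, 0.99, -0.14, 469.24], [-1.0, -0.02, 0.0, -133.25], [-0.0, 0.14, 0.99, 1073.24], [0.0, 0.0, 0.0, 1.0]]
0.1 85.85723642269318 [[0.966, 0.26, -0.0], [0.26, -0.966, 0.001], [-0.0, -0.001, -1.0]]
```

View pics/scene0.png

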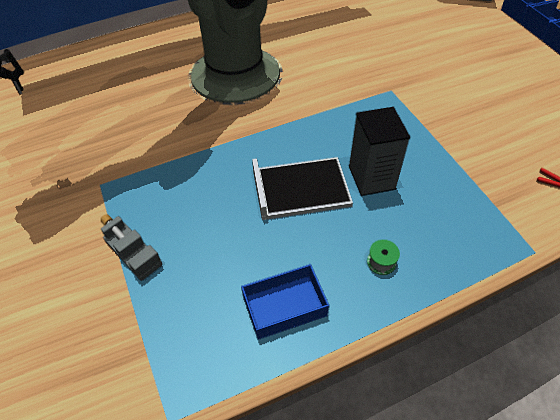

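View pics/top0.png

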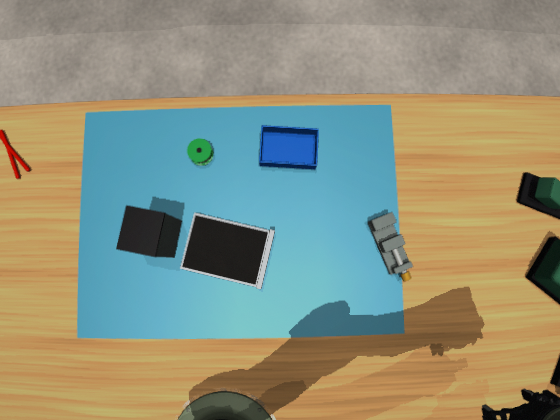

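The top view shows the case top at about (140,230) px, the plate at (228,250) with its fence at its right end (265,258), the spool at (200,150), the bin at (289,147) and the vise at (390,245). Plate +x points to world −y. Next I measure them from range data.

Run:
```python
from h import *
def rect(W,lo,hi,box,name):
    m=(W[...,2]>lo)&(W[...,2]<hi)&(W[...,0]>box[0])&(W[...,0]<box[1])&(W[...,1]>box[2])&(W[...,1]<box[3])
    m=cv2.morphologyEx(m.astype(np.uint8),cv2.MORPH_OPEN,np.ones((2,2)))>0
    P=W[m]; 
    if len(P)<5: print(name,len(P));return
    r=cv2.minAreaRect(P[:,:2].astype(np.float32)); print(name,len(P),"z",np.round(np.median(P[:,2]),1),np.round(r[0],1),np.round(r[1],1),round(r[2],2)); print("  ",np.round(cv2.boxPoints(r)).tolist())
for n in("top","scene"):
    W=np.load(f"pics/{n}0.npy"); print(n,"table z",np.nanmedian(W[200:350,100:400,2]))
    B=(250,750,-350,330)
    rect(W,172,190,B,"casetop"); rect(W,10,20,(350,570,-180,110),"plate"); rect(W,45,55,(350,570,-220,-60),"fence")
    rect(W,38,48,(600,750,-50,150),"spool"); rect(W,20,55,(600,750,-250,-60),"bin"); rect(W,20,60,(350,600,-500,-250),"vise")
```

```text
top table z 1.0380261310663172
casetop 1857 z nan [531.1 185.6] [ 93.3 176.6] 45.53
   [[435.0, 214.0], [561.0, 90.0], [627.0, 157.0], [501.0, 281.0]]
plate 4257 z nan [495.4 -10.4] [206.4 149.1] 75.87
   [[398.0, -92.0], [542.0, -129.0], [593.0, 72.0], [448.0, 108.0]]
fence 285 z nan [ 469.6 -115.2] [ 10.1 156.8] 71.78
   [[394.0, -96.0], [542.0, -145.0], [546.0, -135.0], [397.0, -86.0]]
spool 165 z 41.3 [737.3  52.9] [25.6 52.5] 8.71
   [[721.0, 77.0], [729.0, 25.0], [754.0, 29.0], [746.0, 81.0]]
bin 262 z nan [ 728.2 -181.8] [152.8  37.2] 84.18
   [[702.0, -256.0], [739.0, -260.0], [754.0, -108.0], [717.0, -104.0]]
vise 941 z nan [ 488.  -449.4] [183.4  79.9] 18.64
   [[388.0, -441.0], [414.0, -517.0], [588.0, -458.0], [562.0, -382.0]]
scene table z 0.28917686116596997
casetop 1405 z nan [486.2 254.9] [ 81.  345.7] 40.71
   [[343.0, 360.0], [568.0, 98.0], [630.0, 150.0], [404.0, 412.0]]
plate 3782 z nan [497.6  -7.5] [228.  144.6] 78.57
   [[404.0, -105.0], [546.0, -134.0], [591.0, 90.0], [449.0, 119.0]]
fence 255 z nan [ 456.4 -103.5] [  8.6 188.6] 72.56
   [[365.0, -79.0], [545.0, -136.0], [548.0, -128.0], [368.0, -71.0]]
spool 191 z nan [741.6  56.4] [23.8 58.6] 5.06
   [[727.0, 85.0], [732.0, 26.0], [756.0, 28.0], [751.0, 87.0]]
bin 609 z nan [ 731.5 -167.3] [ 49.1 163.9] 1.82
   [[704.0, -86.0], [710.0, -250.0], [759.0, -248.0], [753.0, -85.0]]
vise 1489 z nan [ 496.1 -437.1] [171.9  57.6] 19.8
   [[405.0, -439.0], [425.0, -493.0], [587.0, -435.0], [567.0, -381.0]]
```

```bash
cat >> h.py <<'E'
def cast(c,uv,h):
    K=np.array([[c["fx"],0,c["cx"]],[0,c["fy"],c["cy"]],[0,0,1.]])
    n=cv2.undistortPoints(np.asarray(uv,float).reshape(-1,1,2),K,np.array(c["dist_coeffs"],float)).reshape(-1,2)
    T=np.array(c["cam_to_world"]); d=np.c_[n[:,0],-n[:,1],-np.ones(len(n))]@T[:3,:3].T
    return T[:3,3]+d*((h-T[2,3])/d[:,2])[:,None]
def blob(c,W,lo,hi,box,h,name):
    """rectangle (world xy) of the largest blob with heights lo..hi in box; contour cast onto plane h"""
    x,y,z=np.nan_to_num(W,nan=-999).transpose(2,0,1)
    m=((z>lo)&(z<hi)&(x>box[0])&(x<box[1])&(y>box[2])&(y<box[3])).astype(np.uint8)
    m=cv2.medianBlur(m,3)
    cs,_=cv2.findContours(m,cv2.RETR_EXTERNAL,cv2.CHAIN_APPROX_NONE)
    k=max(cs,key=cv2.contourArea); P=cast(c,k,h)[:,:2].astype(np.float32)
    r=cv2.minAreaRect(P); print(name,cv2.contourArea(k),np.round(r[0],1),np.round(r[1],1),round(r[2],2),np.round(cv2.boxPoints(r)).tolist())
    return r
E
python3 - <<'E'
from h import *
for n in("top","scene"):
    c=camera(n);W=pts(c);B=(350,700,60,320); print(n)
    blob(c,W,172,190,B,180,"casetop"); blob(c,W,9,21,(350,620,-160,130),15,"plate"); blob(c,W,40,58,(350,620,-200,-60),50,"fence")
    blob(c,W,36,50,(600,800,-50,150),43,"spool"); blob(c,W,15,55,(600,800,-280,-60),50,"bin"); blob(c,W,15,60,(350,600,-550,-250),53,"vise")
E
```

```text
top
casetop 1775.5 [538.2 159.7] [ 93.7 102.2] 78.21 [[479.0, 124.0], [579.0, 103.0], [598.0, 195.0], [498.0, 216.0]]
plate 4455.5 [499.6  -8.2] [204.7 151.1] 75.67 [[401.0, -89.0], [547.0, -126.0], [598.0, 72.0], [452.0, 110.0]]
fence 231.0 [ 472.6 -114.2] [ 12.1 149.7] 75.65 [[399.0, -101.0], [544.0, -139.0], [547.0, -127.0], [402.0, -90.0]]
spool 414.5 [755.7  54.2] [61.6 61.1] 44.08 [[712.0, 55.0], [755.0, 11.0], [799.0, 54.0], [757.0, 98.0]]
bin 285.0 [ 750.5 -179.8] [152.1  96.8] 87.69 [[699.0, -254.0], [796.0, -258.0], [802.0, -106.0], [705.0, -102.0]]
vise 1421.5 [ 491.3 -436.8] [174.1  69.9] 20.83 [[397.0, -435.0], [422.0, -500.0], [585.0, -438.0], [560.0, -373.0]]
scene
casetop 1339.5 [541.5 158.8] [ 93.9 107.8] 77.48 [[479.0, 125.0], [584.0, 101.0], [604.0, 193.0], [499.0, 216.0]]
plate 3993.5 [501.5 -13.3] [214.8 154.7] 75.38 [[400.0, -98.0], [549.0, -137.0], [603.0, 71.0], [454.0, 110.0]]
fence 214.0 [ 477.1 -114. ] [ 12.3 154.9] 75.52 [[401.0, -101.0], [551.0, -139.0], [554.0, -127.0], [404.0, -89.0]]
spool 588.5 [759.3  55.4] [63.  61.7] 64.79 [[718.0, 40.0], [774.0, 14.0], [801.0, 71.0], [745.0, 97.0]]
bin 799.0 [ 759.2 -180. ] [153.4  93. ] 86.22 [[708.0, -253.0], [801.0, -260.0], [811.0, -107.0], [718.0, -100.0]]
vise 1766.5 [ 508.  -437.5] [193.2  64. ] 20.91 [[406.0, -442.0], [429.0, -502.0], [610.0, -433.0], [587.0, -373.0]]
```

```bash
cat >> h.py <<'E'
a0=np.radians(75.65); U=-np.array([np.cos(a0),np.sin(a0),0]); V=np.array([-U[1],U[0],0]); Z=np.array([0,0,1.])
EDGE=np.array([499.6,-8.2,0])-102.5*U      # plate edge middle, z=0
def pp(s,l,z): return EDGE+s*U+l*V+z*Z      # plate-edge frame -> world
def ori(deg,sg=1):
    """tool pointing along plate x, pitched deg below the horizontal; fingers close along plate y"""
    t=np.radians(deg); z=np.cos(t)*U-np.sin(t)*Z; y=sg*V; return np.c_[np.cross(y,z),y,z]
E
python3 - <<'E'
from h import *
c=np.array([538.5,159.5,0])-EDGE; print("edge",EDGE,"case centre in edge frame",c@U,c@V)
print(read_state()["qpos"])
for d in(20,30,40,50,60):
  for sg in(1,-1):
    r=[]
    for p in [(-180,0,250),(-180,0,18),(-130,0,15),(-75,0,15),(-160,0,155),(-20,0,155),(-90,0,50),(50,0,50),(-180,0,400)]:
        q=inverse_kinematics(pp(*p),ori(d,sg)); r.append(None if q is None else np.round(q,1).tolist())
    print(d,sg,[x is not None for x in r],r[0],r[3],r[5])
E
```

```text
edge [525.00406579  91.10198105   0.        ] case centre in edge frame -69.6088817761157 -3.8772172720944678
[ 1.23779999  0.52177061 -0.03634687  1.59978047  0.02121375  1.02108578
 -0.11274561]
20 1 [False, True, True, True, True, True, True, True, False] None [-0.6, 1.3, -0.2, 1.2, 0.7, 1.9, -1.3] [-0.5, 1.0, -0.2, 1.4, 0.7, 1.9, -1.3]
20 -1 [False, True, True, True, True, True, True, True, False] None [-0.6, 1.3, -0.2, 1.2, 0.7, 1.9, 1.8] [-0.5, 1.0, -0.2, 1.4, 0.7, 1.9, 1.9]
30 1 [True, True, True, True, True, True, True, True, False] [-1.0, 1.1, 0.6, 1.0, 0.2, 1.9, -0.7] [-0.5, 1.2, -0.3, 1.3, 0.7, 1.7, -1.4] [-0.4, 1.0, -0.4, 1.4, 0.8, 1.8, -1.3]
30 -1 [True, True, True, True, True, True, True, True, False] [-1.0, 1.1, 0.6, 1.0, 0.2, 1.9, 2.4] [-0.4, 1.3, -0.7, 1.3, 1.0, 1.9, 1.7] [-0.4, 1.0, -0.5, 1.4, 0.8, 1.9, 1.8]
40 1 [True, True, True, True, True, True, True, True, False] [-0.7, 0.9, -0.0, 1.1, 0.5, 1.9, -1.0] [-0.5, 1.1, -0.2, 1.4, 0.7, 1.5, -1.3] [-0.3, 0.9, -0.5, 1.5, 0.8, 1.7, -1.3]
40 -1 [True, True, True, True, True, True, True, True, False] [-0.7, 0.9, -0.0, 1.1, 0.5, 1.9, 2.1] [-0.2, 1.3, -0.9, 1.4, 1.1, 1.9, 1.6] [-0.1, 1.0, -0.9, 1.5, 0.9, 1.9, 1.7]
50 1 [True, True, True, True, True, True, True, True, True] [-0.5, 0.9, -0.5, 1.1, 0.6, 1.9, -1.2] [-0.5, 1.0, -0.3, 1.5, 0.6, 1.3, -1.3] [-0.2, 0.8, -0.6, 1.6, 0.7, 1.6, -1.3]
50 -1 [True, True, True, True, True, True, True, True, True] [-0.5, 0.9, -0.5, 1.1, 0.6, 1.9, 1.9] [-0.1, 1.3, -1.1, 1.5, 1.2, 1.8, 1.5] [0.0, 1.0, -1.1, 1.6, 1.0, 1.9, 1.6]
60 1 [True, True, True, True, True, True, True, True, True] [-0.2, 0.9, -1.0, 1.2, 0.8, 1.9, -1.4] [-0.4, 0.9, -0.3, 1.6, 0.6, 1.2, -1.3] [-0.1, 0.8, -0.7, 1.7, 0.7, 1.4, -1.3]
60 -1 [True, True, True, True, True, True, True, True, True] [-0.2, 0.9, -1.1, 1.2, 0.9, 1.9, 1.7] [0.1, 1.3, -1.3, 1.6, 1.3, 1.8, 1.5] [0.2, 1.0, -1.3, 1.6, 1.0, 1.8, 1.6]
```

Run:
```python
from h import *
clamp()
t=read_state()
movel(np.array(t["eef_pos"])+[0,0,150],max_speed=250)
movep([430,-100,430],t["tool_rot"]); movep(pp(-185,-4,300),ori(45)); movel(pp(-185,-4,14),max_speed=200)
movel(pp(-135,-4,14),max_speed=100)
def loc(): s=read_state();d=np.array(s["eef_pos"])-EDGE;return np.round([d@U,d@V,d[2],s["time"]],1),np.round(s["ft_force"],1)
print(loc())
for k in range(4):
    g=movel(pp(-88,-4,14),max_speed=35,guard=14); print(g,*loc())
    if not g or (np.array(read_state()["eef_pos"])-EDGE)@U>-103: break
wait(.3); print(*loc())
for n in("top","scene"):
    c=camera(n); cv2.imwrite(f"pics/{n}1.png",c["image"]); W=pts(c)
    r=blob(c,W,172,190,(350,700,40,250),180,"casetop"); d=np.array([*r[0],0])-EDGE; print(d@U,d@V)
```

```text
(array([-135.8,   -4. ,   14.2,    7.9]), array([ 0.6, -0.3,  0.2]))
True [-95.   -3.3  13.8   9. ] [3.5 3.5 0.9]
[-95.   -4.   13.4   9.3] [1.1 1.3 1.9]
casetop 1798.0 [530.9 134.4] [ 92.9 102. ] 75.79 [[470.0, 102.0], [569.0, 77.0], [592.0, 167.0], [493.0, 192.0]]
-43.44308329151302 -5.0361127077549295
casetop 1346.5 [533.6 135.3] [ 92.7 109.6] 76.04 [[469.0, 103.0], [576.0, 77.0], [598.0, 167.0], [492.0, 193.0]]
-44.89725725036324 -2.6402519363340655
```

View pics/scene1.png

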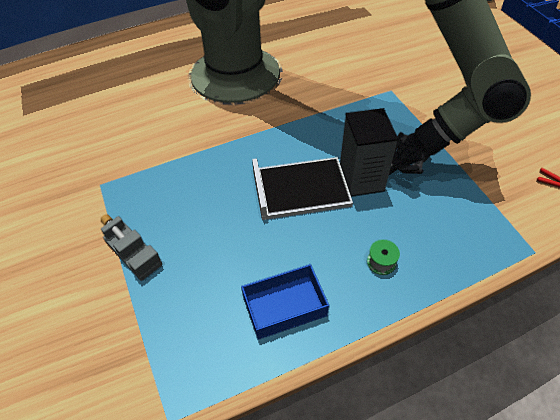

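Scene view: the case at (367,150) is upright and butts the plate's near edge, with the fingers behind it at (405,155). Measured centre is 44 mm short of the edge (45 expected) and it is square. Next I tip it.

Run:
```python
from h import *
def loc(): s=read_state();d=np.array(s["eef_pos"])-EDGE;return np.round([d@U,d@V,d[2],s["time"]],1),np.round(s["ft_force"],1)
movel(pp(-140,-4,14),max_speed=120); movel(pp(-140,-4,152),max_speed=150); movel(pp(-104,-4,152),max_speed=80)
print(movel(pp(10,-4,152),max_speed=50,guard=40),*loc())
wait(.6); movel(pp(-150,-4,152),max_speed=200); print(*loc())
for n in("top","scene"):
    c=camera(n); cv2.imwrite(f"pics/{n}2.png",c["image"]); W=pts(c)
    r=blob(c,W,95,115,(350,700,-160,200),105,"case"); d=np.array([*r[0],0])-EDGE; print(d@U,d@V)
```

```text
False [  9.8  -4.  152.   14. ] [-0.6 -0.6  0.4]
[-149.1   -3.8  152.1   15.6] [ 0.5 -0.3  1. ]
case 3104.5 [507.   40.1] [181.6 100.9] 75.51 [[435.0, -35.0], [533.0, -60.0], [579.0, 115.0], [481.0, 141.0]]
53.843815689597676 -4.85420089531708
case 2628.5 [512.3  39.4] [181.8 108.2] 75.83 [[438.0, -36.0], [543.0, -62.0], [587.0, 114.0], [482.0, 141.0]]
53.238052685516095 0.5454828357119794
```

View pics/scene2.png

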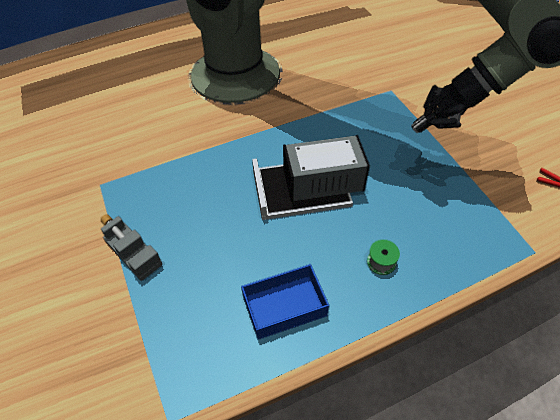

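Scene view: the case at (325,170) lies on the plate with its screwed cover up at (325,157), and the near end still overhangs the near edge. About 62 mm remain to the fence at (260,188). I now slide it along the plate.

Run:
```python
from h import *
def loc(): s=read_state();d=np.array(s["eef_pos"])-EDGE;return np.round([d@U,d@V,d[2],s["time"]],1),np.round(s["ft_force"],1)
L=-3
movel(pp(-110,L,152),max_speed=200); movel(pp(-110,L,42),max_speed=150); movel(pp(-55,L,42),max_speed=120)
for k in range(4):
    g=movel(pp(30,L,42),max_speed=35,guard=16); print(g,*loc())
    if not g or (np.array(read_state()["eef_pos"])-EDGE)@U>12: break
wait(.3); print(*loc()); movel(pp(-100,L,42),max_speed=150); movel(pp(-130,L,200),max_speed=200)
for n in("top","scene"):
    c=camera(n); cv2.imwrite(f"pics/{n}3.png",c["image"]); W=pts(c)
    r=blob(c,W,95,115,(350,700,-190,200),105,"case"); d=np.array([*r[0],0])-EDGE; print(d@U+90-205,d@V)
    blob(c,W,40,58,(350,620,-200,-60),50,"fence")
    blob(c,W,36,50,(600,800,-50,150),43,"spool"); blob(c,W,15,55,(600,800,-280,-60),50,"bin")
print(*loc())
```

```text
True [19.9 -3.  41.7 19.4] [2.3 4.8 3.4]
[19.8 -3.1 41.4 19.7] [1.4 3.7 3. ]
case 3131.0 [491.3 -19.1] [181.6 100.7] 75.15 [[419.0, -94.0], [517.0, -120.0], [563.0, 56.0], [466.0, 82.0]]
0.0729203635644069 -5.363492513005816
fence 234.5 [ 472.3 -114.1] [ 12.6 150.2] 75.26 [[398.0, -101.0], [543.0, -139.0], [547.0, -127.0], [401.0, -89.0]]
spool 415.5 [755.7  54.2] [61.6 61.1] 44.08 [[712.0, 55.0], [755.0, 11.0], [799.0, 54.0], [757.0, 98.0]]
bin 281.0 [ 752.7 -179.8] [150.5  97.3] 85.79 [[699.0, -251.0], [796.0, -258.0], [807.0, -108.0], [710.0, -101.0]]
case 2684.5 [496.2 -19.4] [182.5 108.1] 75.7 [[421.0, -94.0], [526.0, -121.0], [571.0, 56.0], [466.0, 82.0]]
-0.8385419489124502 -0.5691108592238763
fence 330.0 [ 477.4 -114.5] [138.3  79.3] 14.68 [[400.0, -94.0], [421.0, -170.0], [554.0, -135.0], [534.0, -59.0]]
spool 588.5 [759.3  55.4] [63.  61.7] 64.79 [[718.0, 40.0], [774.0, 14.0], [801.0, 71.0], [745.0, 97.0]]
bin 796.5 [ 758.7 -179.9] [153.4  91.8] 86.13 [[708.0, -253.0], [799.0, -260.0], [810.0, -107.0], [718.0, -100.0]]
[-129.4   -3.3  198.8   21.7] [0.7 0.1 0.4]
```

View pics/top3.png

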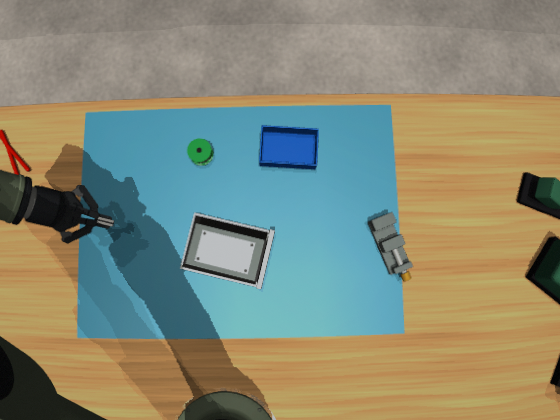

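The top view shows the case at (225,250) flat with its cover up. Its end meets the fence at (267,258), it is square and centred, the gripper at (95,220) is clear, and the bystanders have not moved.

```bash
python3 -c "
from h import *
print(finish_job())"
```

```text
the job is handed in; nothing more can be done
None
```

The job is handed in at about 22 s: the case lies flat on the plate with its cover up, its end within about 1 mm of the fence, square to within 0.01 rad and about 5 mm or less off centre. The bystanders have not moved; I re-measured the spool and bin but checked the vise only by eye.

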